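# Put the burnisher away in its guard tube

## Robot

A 6-joint arm with a two-finger parallel gripper is mounted at the origin on the work surface. World frame = base frame: x ahead of the robot, y to its left, z up, the work surface at z = 0. Lengths are in m, angles in rad, forces in N, time in s.
With the tool pointing down it reaches from about 0.275 to 0.85 m from the base axis. Payload 5.2 kg.
Tool frame: the origin (TCP) lies on the front face of the gripper's body, between the roots of the fingers; the fingertips stand 73 mm ahead of it and the grasp point (between the pads) lies 54 mm ahead of it; z points along the fingers, y is the line along which they close (so a half turn about z gives the same grasp; the last joint's range is limited). The gripper opens to 85 mm and grips with 20 to 120 N. Pads are 22 mm wide; open, the fingers measure 114 mm over their backs; the gripper's body (76 mm by 85 mm) begins 54 mm behind the grasp point. The pads swing forward as they close: fully open they stand 13 mm farther back than shut.
Start: joints at [-1.333, 0.259, 1.535, -0, 1.348, -0.203], TCP at [0.235, -0.497, 0.304] pointing down, gripper open.
Joint ranges: [-3.14, 3.14], [-0.91, 2.08], [0.19, 2.58], [-1.22, 4.36], [0.22, 2.71], [-3.12, 3.12]. Speed limits (rad/s): [2.57, 2.57, 3.14, 3.14, 3.14, 3.14].

## Interface

Orientations are given as a unit quaternion [x, y, z, w].
In Python, from bench import arm gives the robot as it stands.
- The arm moves only by the shell command python3 -m creep 'ROWS' [FORCE]. ROWS is a JSON object of lists of equal length, an entry for each row: "xyz": the shift along the world's x, y, z in m, a list of three; "turn": the turn, a rotation vector about the world's x, y, z in degrees, a list of three; "hand": the opening, from 0 (shut) to 1 (fully open). In form: {"xyz": [[dx, dy, dz], ...], "turn": [[wx, wy, wz], ...], "hand": [hand, ...]}. A call has 1 to 5 rows; each row is the pose to reach, as a shift and turn from the pose commanded when the call began; what a row does not reach only later rows make up. A row lasts 1/10 s, in which the tool goes at most 50 mm and 8.59 degrees, less where a joint would pass 70% of its speed; a pose out of reach is approached as far as the arm can. A call with a gripper value outside its range is refused whole. The fingers move at their own pace and stop on an object; FORCE is the grip in N (left out, the last holds). Time passes only in rows, so rows that repeat a pose let the fingers close. It gives the time, the measured TCP pose, the force, the opening and the grip force at its end, in the units of the state.
- arm.observe(): the state, without advancing time (a new reading comes with each control period).
- arm.snapshot(name): name is "side" or "top"; returns a dict with "image" (480x640x3 uint8, red, green, blue), "mtx" (3x3 intrinsics, pixels), "rvec" (rotation vector, rad) and "tvec" (3), from world to camera coordinates, as OpenCV has them. Camera axes: x right, y down, z forward; pixel columns grow to the right and rows downward; lengths in m; the calibration is good to about 2 mm. A picture is of the moment at which its call begins. There is no depth.
- arm.finish_job(): hands the job in; it is judged then, once.
Trained networks look in a picture, given as the dict that the camera call returned (one of the last four; its "shot" number tells which), for a name from the list of things; names that differ only in an ending like _2 or _b are one class to them, and where a whole thing is asked for, a point or a joint stands for the part that bears it (a point fixed in the world has none). Each returns a list of dicts, best first, with "score" (0 to 1); they miss things now and then, are a little off and sometimes report something else, mostly with a low value. They report only what shows in the picture. A call takes as long as a camera call. They do not tell look-alikes from the thing itself.
- arm.find_in(picture, query): "position" ([column, row] as shares, 0 to 1, of the picture: columns of its width, rows of its height, amid what is visible of it).
- arm.place_of(picture, query): "position" ([column, row] as shares, 0 to 1, of the picture: columns of its width, rows of its height: a listed point, or the origin of a listed thing).
The state is a dict: "clock": time; "joint_pos": joint angles; "qvel": joint speeds; "joint_torque": joint torques, N m; "tool_pos": TCP position; "tool_rot": TCP orientation; "contact_force": force on the tool from outside, world axes, zero at the start; "torque": the same for the moment, N m; "finger_gap": finger opening in m; "finger_force": force on a finger pad.
Only numpy, scipy, OpenCV 4.12 (cv2) and the standard library are available. Lean on these libraries where they do the work, as an engineer would, in place of code of your own. Each camera call takes 0.05 s, during which the arm holds its last target. There are 200 camera calls.

## Task

Take the wooden-handled burnisher off its sloping cradle and put it away, steel end down, in the narrow-bored tall tube, pushing it down against the stiff cork plug inside until it is fully home with the wooden handle resting on the tube's mouth, then let go of it. The tube sits loosely on its block, so feel for the hole and never press hard on the burnisher. Leave the jar, the tin and the palette knife where they are.

Things in the scene. Friction and masses are not known exactly. Their poses are not given: they have to be found in the camera images.
- burnisher: loose burnisher, 180 mm long, about 85 g: steel shaft 10 mm in diameter, 105 mm long, then a dark wooden handle 22 mm in diameter, 75 mm long. Origin at the centre of the blunt steel tip (flat 8 mm across, 1 mm chamfer); z runs up the shaft to the handle (tip z = 0, shoulder 105, handle end 180, centre of mass about 75 mm). Starts in the cradle, handle up, 40 degrees from vertical
- shoulder (a point): point on the burnisher's axis at the handle's flat shoulder, 105 mm from the steel tip; it rests on the tube's mouth when home
- cradle: fixed wooden cradle, foot 150 x 80 mm, z up. The burnisher leans 40 degrees towards the cradle's -x, its tip on a stop at (50, 0, 22) mm in the cradle's frame. A plank with low side rails lies under the lower 95 mm of the shaft; the handle sticks out freely beyond it. The burnisher lifts out along its own axis. Origin: under the cradle on the table
- stand: fixed wooden block 104 x 104 x 30 mm carrying the aluminium guard tube: tall, upright, 30 mm outside, bore 13 mm, flange 56 mm wide just above the block. Origin: centre of the block's underside. The tube sits loosely: its axis may be up to 5 mm off the block's centre along the block's x and also along its y, not tracked (cameras see it); it slides sideways stiffly, at about 7 N
- mouth (a point): on the block's axis at the height of the tube's mouth, 130 mm above the table; fixed to the block, NOT to the loose tube, so the real hole is up to 5 mm away in the block's x and in its y. In the bore a cork plug, its top at first 58 to 78 mm below the mouth, slides down under about 8 N, does not spring back and stops 108 mm below the mouth
- sleeve: the other aluminium tube, on a fixed 104 x 104 x 30 mm wooden block: short and wide, 42 mm outside, bore 32 mm, mouth 85 mm above the table, empty. Not the burnisher's place. Origin: centre of the block's underside
- jar: amber glass jar with a steel cap, 64 mm in diameter, 85 mm tall, standing loose; origin: centre of its underside. Bystander
- tin: tin can with a paper label, 72 mm in diameter, 100 mm tall, standing loose; origin: centre of its underside. Bystander
- knife: palette knife 200 mm long lying loose on the table along its x axis, handle to -x; origin under its middle. Bystander
There are look-alikes about, which are no part of the job. There is more than one size of the burnisher; the job needs the largest.

How it is judged:
By the outcome, as a careful person would: the job done as asked, in the order asked, and still so for the second after the job is handed in, with the robot touching nothing.
It also fails if it takes over 64 s, if anything falls off the work surface, if the arm or the gripper's body presses on something with over 40 N, if the wrist force passes 120 N, or if a joint passes its speed limit or range.

## Working session

There is one attempt and no reset: what is moved stays moved. The work goes in short steps, Python scripts to look and compute and a shell command to move; the robot and the scene stay as the last step left them, time stands still between calls to the robot, and variables do not carry over. Pictures are saved under pics/ and viewed, at most 10 in all, crops included, and the job is handed in when it is done.

```bash
mkdir -p pics; ls; cat > h.py <<'E'
import numpy as np, cv2, json
from bench import arm
from scipy.spatial.transform import Rotation as R
def cam(s):
    Rm=cv2.Rodrigues(np.array(s["rvec"],float))[0]; t=np.array(s["tvec"],float).ravel()
    return np.array(s["mtx"],float),Rm,t
def proj(s,P):
    return cv2.projectPoints(np.atleast_2d(np.array(P,float)),np.array(s["rvec"],float),np.array(s["tvec"],float),np.array(s["mtx"],float),None)[0][:,0]
def ray(s,uv):
    K,Rm,t=cam(s); d=Rm.T@np.linalg.inv(K)@np.array([uv[0],uv[1],1.]); return -Rm.T@t,d/np.linalg.norm(d)
def onz(s,uv,z):
    o,d=ray(s,uv); return o+d*(z-o[2])/d[2]
def tri(s1,uv1,s2,uv2):
    o1,d1=ray(s1,uv1);o2,d2=ray(s2,uv2)
    A=np.c_[d1,-d2]; k=np.linalg.lstsq(A,o2-o1,rcond=None)[0]
    p,q=o1+k[0]*d1,o2+k[1]*d2; return (p+q)/2,np.linalg.norm(p-q)
def save(s,n): cv2.imwrite("pics/"+n+".png",cv2.cvtColor(s["image"],cv2.COLOR_RGB2BGR))
def crop(s,n,x0,y0,x1,y1,k):
    cv2.imwrite("pics/"+n+".png",cv2.resize(cv2.cvtColor(s["image"],cv2.COLOR_RGB2BGR)[y0:y1,x0:x1],None,fx=k,fy=k,interpolation=cv2.INTER_CUBIC))
E
cat > look.py <<'E'
from h import *
np.set_printoptions(precision=3,suppress=True)
for c in ("side","top"):
    s=arm.snapshot(c); save(s,c+"0"); print(c,"cam at",ray(s,(320,240)),s["mtx"][0][0])
    for q in ("burnisher","cradle","stand","sleeve","jar","tin","knife"):
        print(q,"find",[(np.round(np.array(d["position"])*[640,480]),round(d["score"],2)) for d in arm.find_in(s,q)],"place",[(np.round(np.array(d["position"])*[640,480],1),round(d["score"],2)) for d in arm.place_of(s,q)])
    for q in ("shoulder","mouth"):
        print(q,"place",[(np.round(np.array(d["position"])*[640,480],1),round(d["score"],2)) for d in arm.place_of(s,q)])
o=arm.observe();print(o)
E
python3 look.py
```

```text
pics
side cam at (array([0.363, 0.838, 0.839]), array([ 0.21 , -0.707, -0.675])) 456.81300698938884
burnisher find [(array([317., 276.]), 0.89), (array([217., 280.]), 0.52), (array([296., 308.]), 0.38), (array([274., 219.]), 0.16)] place [(array([375.6, 347.3]), 0.76), (array([192.9, 307.4]), 0.7)]
cradle find [(array([296., 311.]), 0.89)] place [(array([301.6, 309.5]), 0.79)]
stand find [(array([347., 243.]), 0.89), (array([316., 273.]), 0.44)] place []
sleeve find [(array([366., 197.]), 0.62)] place [(array([366.5, 203.2]), 0.58)]
jar find [(array([273., 220.]), 0.56)] place [(array([274.8, 232.9]), 0.58)]
tin find [(array([310., 166.]), 0.76)] place [(array([309.9, 176.8]), 0.56)]
knife find [(array([393., 427.]), 0.68)] place [(array([378.3, 408.7]), 0.77)]
shoulder place [(array([306.7, 279.8]), 0.88), (array([377.5, 317.2]), 0.74), (array([213.4, 281.7]), 0.71)]
mouth place [(array([351.2, 212.1]), 0.83)]
top cam at (array([0.529, 0.044, 1.505]), array([ 0.026, -0.002, -1.   ])) 574.6267327166413
burnisher find [(array([253., 241.]), 0.64), (array([265., 141.]), 0.55), (array([
[... 549 characters left out ...]
5)] place [(array([190.9, 319.1]), 0.75), (array([256.4, 231.3]), 0.42)]
shoulder place [(array([262.8, 302.2]), 0.76), (array([250.5, 235. ]), 0.55), (array([265.3, 138.1]), 0.47)]
mouth place [(array([347.4, 244.4]), 0.9)]
{'clock': 1.7, 'joint_pos': array([-1.333,  0.259,  1.535,  0.   ,  1.348, -0.203]), 'qvel': array([-0.002, -0.003,  0.002, -0.   ,  0.   , -0.   ]), 'joint_torque': array([  0.   , -44.592, -29.089,  -0.   ,   0.001,  -0.   ]), 'tool_pos': array([ 0.235, -0.497,  0.304]), 'tool_rot': array([ 0.976,  0.219,  0.   , -0.   ]), 'contact_force': array([-0.503,  0.339,  0.157]), 'torque': array([ 0.042, -0.01 , -0.02 ]), 'finger_force': 0.0, 'finger_gap': 0.08535550559808869}
```

View images.

View pics/side0.png

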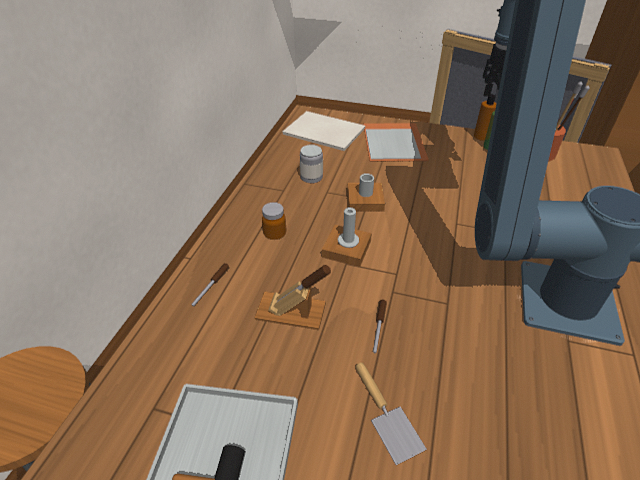

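View pics/top0.png

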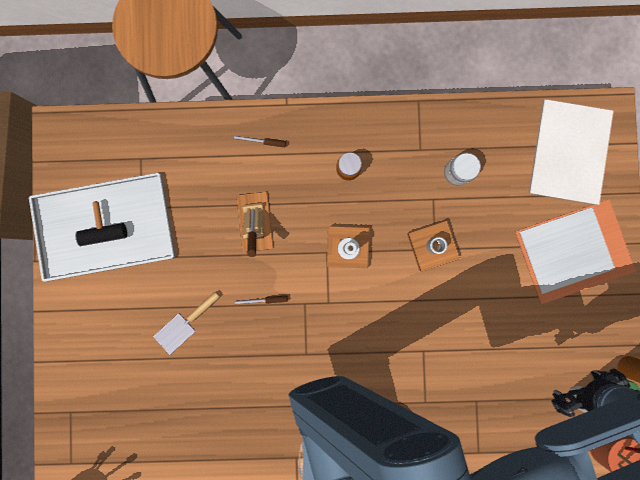

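Three burnisher look-alikes: cradle (side 317,276 / top 253,241), loose near the wall (side 217,280 / top 263,141), loose nearer the robot (side 378,325 / top 263,300). The one in the cradle, handle up at 40°, fits; confirming with an enlarged crop.

```bash
cat > c.py <<'E'
from h import *
a=cv2.imread("pics/side0.png");b=cv2.imread("pics/top0.png")
f=lambda i,x,y,w,h,k: cv2.resize(i[y:y+h,x:x+w],None,fx=k,fy=k,interpolation=cv2.INTER_CUBIC)
A=np.hstack([f(a,250,255,100,75,4),f(a,320,200,100,75,4)]);B=np.hstack([f(b,215,180,100,75,4),f(b,300,205,100,75,4)])
cv2.imwrite("pics/comp.png",np.vstack([A,B]))
E
python3 c.py
```

```text
(no output)
```

View pics/comp.png

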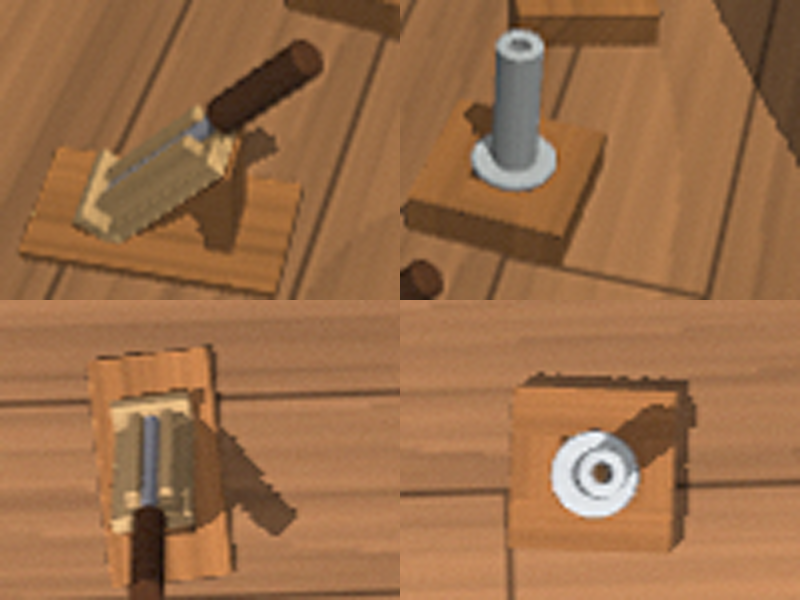

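```bash
cat > m.py <<'E'
from h import *
from scipy.optimize import least_squares
np.set_printoptions(precision=4,suppress=True)
S={c:arm.snapshot(c) for c in("side","top")}
def blob(s,x0,y0,x1,y1,f):
    im=s["image"][y0:y1,x0:x1].astype(int); m=f(im).astype(np.uint8)
    n,l,st,ce=cv2.connectedComponentsWithStats(m); k=1+np.argmax(st[1:,4])
    p=np.argwhere(l==k)[:,::-1]+[x0,y0]; c=p.mean(0); w,v=np.linalg.eigh(np.cov((p-c).T)); d=v[:,1]; t=(p-c)@d
    return c,d,t.min(),t.max(),len(p),np.sqrt(w)
dark=lambda im:(im.sum(2)<170)&(im[...,0]>=im[...,2])
h={"side":blob(S["side"],295,258,335,295,dark),"top":blob(S["top"],238,228,268,262,dark)}
for c in h: print(c,h[c], "ends",h[c][0]+h[c][1]*h[c][2],h[c][0]+h[c][1]*h[c][3])
P,e=tri(S["side"],h["side"][0],S["top"],h["top"][0]);print("handle centroid",P,e)
a=np.radians(40)
def model(q,l):
    x,y,w=q;X=np.array([np.cos(w),np.sin(w),0]);u=-np.sin(a)*X+np.array([0,0,np.cos(a)])
    return np.array([x,y,.022])+.05*X+l*u
def mid(q,s): # silhouette centroid: sample visible cyl points
    w=q[2];X=np.array([np.cos(w),np.sin(w),0]);u=-np.sin(a)*X+np.array([0,0,np.cos(a)]);Y=np.cross(u,X);Y/=np.linalg.norm(Y);Z=np.cross(u,Y)
    th=np.linspace(0,2*np.pi,40); pts=[model(q,l)+.011*(np.cos(t)*Y+np.sin(t)*Z) for l in(.105,.18) for t in th]
    hull=cv2.convexHull(proj(s,pts).astype(np.float32)); m=cv2.moments(hull); d=.5*np.arctan2(2*m["mu11"],m["mu20"]-m["mu02"])
    return np.array([m["m10"]/m["m00"],m["m01"]/m["m00"],d])
def res(q):
    r=[]
    for c in S:
        m=mid(q,S[c]);k=h[c];r+=list(m[:2]-k[0]); dv=np.array([np.cos(m[2]),np.sin(m[2])]); r.append(20*(dv[0]*k[1][1]-dv[1]*k[1][0]))
    return r
q0=[P[0]+.04,P[1],0.05]
f=least_squares(res,q0);q=f.x;print("cradle",q,np.degrees(q[2]),"res",f.fun)
for l in(0,.075,.105,.1425,.18):print(l,model(q,l))
tp,ts=np.array([350.5,248.3]),np.array([350.,211.2])
print("mouth tri",tri(S["side"],ts,S["top"],tp),"top z.13",onz(S["top"],tp,.13),"side",onz(S["side"],ts,.13))
for n,uv in(("stand",(348.7,243.7)),("mouthnet",(347.4,244.4)),("sleeve",(435.4,242.8)),("jar",(349.9,168.8))):print(n,onz(S["top"],uv,.13 if n=="mouthnet" else 0))
print("cradle net",onz(S["top"],(253.7,228.7),0),onz(S["side"],(301.6,309.5),0))
E
python3 m.py
```

```text
side (array([314.3745, 277.3109]), array([-0.8185,  0.5745]), np.float64(-16.171180970884308), np.float64(14.301997807236807), 267, array([2.8879, 8.0345])) ends [327.611  268.0209] [302.668 285.527]
top (array([251.8774, 241.7484]), array([0.0138, 0.9999]), np.float64(-10.745659447420524), np.float64(13.279732224221325), 155, array([2.3269, 5.9216])) ends [251.7286 231.0038] [252.0613 255.0268]
handle centroid [0.565  0.2043 0.1232] 0.0020310861713704357
cradle [0.6052 0.2059 0.004 ] 0.2296811263598373 res [ 0.2637 -2.2361  0.6793 -0.8801  1.2444  2.5732]
0 [0.6552 0.2061 0.022 ]
0.075 [0.607  0.2059 0.0795]
0.105 [0.5877 0.2058 0.1024]
0.1425 [0.5636 0.2057 0.1312]
0.18 [0.5395 0.2056 0.1599]
mouth tri (array([ 0.5431, -0.0319,  0.1259]), np.float64(0.00012182433511414674)) top z.13 [ 0.543  -0.0317  0.13  ] side [ 0.5421 -0.0269  0.13  ]
stand [ 0.5565 -0.0345  0.    ]
mouthnet [ 0.5525 -0.0246  0.13  ]
sleeve [ 0.552 -0.261  0.   ]
jar [ 0.7535 -0.0442  0.    ]
cradle net [0.6034 0.2133 0.    ] [0.5974 0.2008 0.    ]
```

```bash
cat > m2.py <<'E'
exec(open("m.py").read().split("q0=[")[0])
T=np.array([[238,195],[267.5,191.5],[273.25,247.5],[243.25,251.25]]);D=np.array([[255.5,318.75],[264.25,292],[325.5,302],[318.75,328.25]])
# top TL=(+x,+y) TR=(+x,-y) BR=(-x,-y) BL=(-x,+y)
C=np.array([[75,40],[75,-40],[-75,-40],[-75,40]])/1e3
def foot(q):
    c,s=np.cos(q[2]),np.sin(q[2]);return np.c_[C@np.array([[c,s],[-s,c]])+q[:2],np.full(4,q[3])]
# order of side corners: try all cyclic shifts in both senses
best=None
for k in range(4):
    for sg in(1,-1):
        d=np.roll(D[::sg],k,0)
        r=lambda q:np.r_[(proj(S["top"],foot(q))-T).ravel(),(proj(S["side"],foot(q))-d).ravel()]
        g=least_squares(r,[.6,.2,.1,.012])
        if best is None or g.cost<best[0].cost:best=(g,k,sg)
g=best[0];print("foot",g.x,np.degrees(g.x[2]),"\n",g.fun.reshape(-1,2))
q=g.x[:3]
print("handle res with foot pose (side,top: du,dv,20*ang)",res(q))
for l in(0,.105,.18):print(l,model(q,l),proj(S["side"],model(q,l)),proj(S["top"],model(q,l)))
for z,c,uv in((0,"top",(348.7,243.7)),(.13,"top",(350.5,248.3)),(.13,"side",(350,211.2))):print(onz(S[c],uv,z))
for c in S: # masks
    im=S[c]["image"]; x0,y0,x1,y1=dict(side=(295,258,340,300),top=(235,195,275,270))[c]
    o=cv2.resize(im[y0:y1,x0:x1],None,fx=8,fy=8,interpolation=cv2.INTER_NEAREST)
    for l in np.linspace(0,.18,37):
        u=((proj(S[c],model(q,l))[0]-[x0,y0]+.5)*8).astype(int);cv2.circle(o,tuple(map(int,u)),2,(0,255,0) if l>.104 else (255,0,255),-1)
    cv2.imwrite(f"pics/ov_{c}.png",o[...,::-1])
a1,b1=cv2.imread("pics/ov_side.png"),cv2.imread("pics/ov_top.png");H=600
a1=cv2.copyMakeBorder(a1,0,H-a1.shape[0],0,0,0);cv2.imwrite("pics/ov.png",np.hstack([a1,b1]))
E
sed -n '/^a=np/,/^    return r$/p' m.py > fn.txt; python3 - <<'E'
t=open('m2.py').read().split("\n",1);open('m2.py','w').write(t[0]+"\n"+open('fn.txt').read()+t[1])
E
sed -i 's/^exec.*$/exec(open("m.py").read().split("a=np.radians")[0])/' m2.py; python3 m2.py
```

```text
side (array([314.5166, 277.2546]), array([-0.8218,  0.5698]), np.float64(-16.923468362894916), np.float64(14.447243218544541), 271, array([2.8716, 8.1037])) ends [328.4245 267.6124] [302.6437 285.486 ]
top (array([251.9281, 241.6013]), array([-0.0024,  1.    ]), np.float64(-10.601451000797148), np.float64(13.393600040562374), 153, array([2.3116, 5.7758])) ends [251.954  230.9999] [251.8954 254.9949]
handle centroid [0.565  0.2041 0.1232] 0.0026322282700143797
foot [ 0.6222  0.2079  0.0844 -0.0014] 4.834765231648893 
 [[-0.5617  0.0131]
 [ 0.0923  0.0318]
 [ 0.6537  0.6299]
 [ 0.3569  0.3662]
 [-1.0736 -0.4611]
 [ 0.2958  0.2223]
 [-0.0626 -0.2942]
 [-0.1521  0.6081]]
handle res with foot pose (side,top: du,dv,20*ang) [np.float64(-7.442458850396179), np.float64(-4.268441463138913), np.float64(-0.2746892911651799), np.float64(-0.5267597799406758), np.float64(-5.77366768435607), np.float64(0.6113292453470341)]
0 [0.672  0.2121 0.022 ] [[269.1073 300.0553]] [[252.5219 201.8468]]
0.105 [0.6048 0.2064 0.1024] [[296.219  280.7196]] [[251.7273 226.1193]]
0.18 [0.5567 0.2023 0.1599] [[317.791  265.3347]] [[251.0994 245.3009]]
[ 0.5565 -0.0345  0.    ]
[ 0.543  -0.0317  0.13  ]
[ 0.5421 -0.0269  0.13  ]
```

View pics/ov.png

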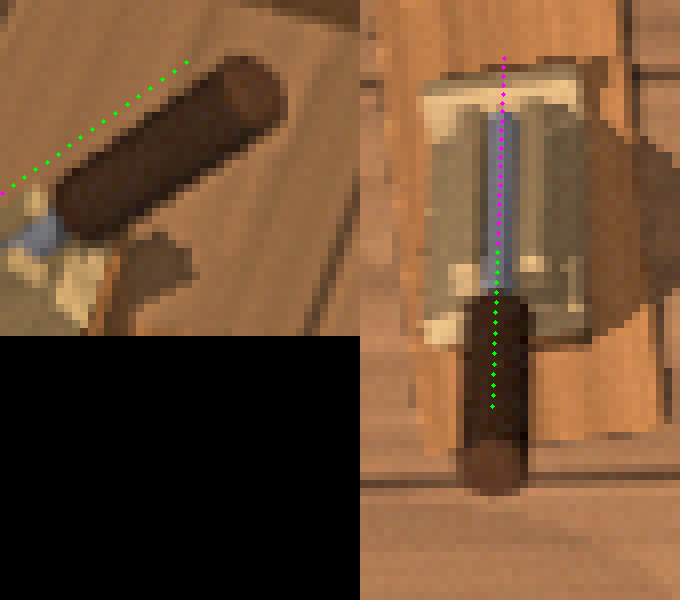

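```bash
cat > m3.py <<'E'
from h import *
from scipy.optimize import least_squares
np.set_printoptions(precision=4,suppress=True)
S={c:arm.snapshot(c) for c in("side","top")}
A,e1=tri(S["side"],(304.8,283.5),S["top"],(251.6,232));B,e2=tri(S["side"],(326.1,269),S["top"],(251.4,253))
d=B-A;print(A,e1,B,e2,np.linalg.norm(d),"tilt",np.degrees(np.arctan2(np.hypot(*d[:2]),d[2])),"yaw",np.degrees(np.arctan2(-d[1],-d[0])))
a=np.radians(40)
obs=[("side",.105,(304.8,283.5)),("top",.105,(251.6,232)),("side",.18,(326.1,269)),("top",.18,(251.4,253))]
def model(q,l):
    x,y,w,z=q;X=np.array([np.cos(w),np.sin(w),0]);return np.array([x,y,z])+l*(-np.sin(a)*X+np.array([0,0,np.cos(a)]))
f=least_squares(lambda q:np.r_[np.concatenate([proj(S[c],model(q,l))[0]-uv for c,l,uv in obs]),20*(q[2]-np.radians(5.5)),300*(q[3]-.022)],[.65,.2,.1,.022])
q=f.x;print("tip xy yaw z",q,np.degrees(q[2]),f.fun)
for l in(0,.105,.125,.1425,.18):print(l,model(q,l))
E
python3 m3.py
```

```text
[0.5879 0.2067 0.0993] 0.005320486375505776 [0.5387 0.2027 0.1546] 6.517672748582104e-05 0.0741293332923716 tilt 41.80115905948287 yaw 4.684708556421274
tip xy yaw z [0.6543 0.2127 0.083  0.0193] 4.754328450944977 [-0.8705  0.0156  0.1342  1.4257 -0.1844 -0.7511 -0.3211 -0.0931 -0.2603
 -0.8185]
0 [0.6543 0.2127 0.0193]
0.105 [0.587  0.2072 0.0997]
0.125 [0.5742 0.2061 0.115 ]
0.1425 [0.563  0.2052 0.1284]
0.18 [0.5389 0.2032 0.1572]
```

```bash
cat > goal.py <<'E'
import sys
from h import *
np.set_printoptions(precision=4,suppress=True)
w=np.radians(4.75)
def tgt(tilt,yaw=w,flip=-1):
    t=np.radians(tilt);X=np.array([np.cos(yaw),np.sin(yaw),0]);z=np.sin(t)*X-np.array([0,0,np.cos(t)]);y=flip*np.array([-np.sin(yaw),np.cos(yaw),0])
    return np.c_[np.cross(y,z),y,z]
def report(pos,Rt):
    o=arm.observe();Rc=R.from_quat(o["tool_rot"]).as_matrix()
    print("t",o["clock"],"q",o["joint_pos"],"pos",o["tool_pos"],"F",o["contact_force"],"gap",o["finger_gap"])
    print("shift",pos-o["tool_pos"],"turn",np.degrees(R.from_matrix(Rt@Rc.T).as_rotvec()),"x",Rc[:,0],"z",Rc[:,2])
u=np.array([-np.sin(np.radians(40))*np.cos(w),-np.sin(np.radians(40))*np.sin(w),np.cos(np.radians(40))])
G=np.array([.563,.2052,.129])+.054*u
if __name__=="__main__":
    b=float(sys.argv[1]); print("grasp TCP",G); report(G+b*u,tgt(40))
E
python3 goal.py .1
```

```text
grasp TCP [0.5284 0.2023 0.1704]
t 2.0 q [-1.3328  0.2587  1.535   0.      1.348  -0.2028] pos [ 0.2347 -0.4974  0.3039] F [-0.4437  0.3662  0.3485] gap 0.08533277435598811
shift [ 0.2297  0.6944 -0.0569] turn [ 10.4052 -38.836  -19.6642] x [0.9044 0.4267 0.    ] z [-0.      0.0001 -1.    ]
```

```bash
python3 -m creep '{"xyz":[[0.10,0.2,0.05],[0.15,0.35,0.05],[0.15,0.35,0.05],[0.23,0.694,0.02],[0.23,0.694,0.02]],"turn":[[0,0,-5],[0,0,-10],[3,-13,-15],[10.4,-38.8,-19.7],[10.4,-38.8,-19.7]],"hand":[1,1,1,1,1]}' ; python3 goal.py .1
```

```text
clock: 2.5
tool_pos: [0.325, -0.265, 0.3269]
tool_rot: [0.973, 0.071, 0.218, -0.007]
contact_force: [0.1, 0.4, 0.2]
finger_gap: 0.0852
finger_force: 0.0
grasp TCP [0.5284 0.2023 0.1704]
t 2.5 q [-1.2585 -0.1272  1.9637  0.4546  1.2427  0.0308] pos [ 0.325  -0.265   0.3269] F [0.1453 0.4457 0.2103] gap 0.0851530448168284
shift [ 0.1393  0.462  -0.0799] turn [  2.6701 -14.6735  -3.257 ] x [0.8952 0.1359 0.4245] z [ 0.4225  0.0444 -0.9053]
```

```bash
python3 -m creep '{"xyz":[[0.139,0.45,-0.03],[0.139,0.45,-0.03],[0.139,0.45,-0.03],[0.139,0.45,-0.03],[0.139,0.45,-0.03]],"turn":[[2.7,-14.7,-3.3],[2.7,-14.7,-3.3],[2.7,-14.7,-3.3],[2.7,-14.7,-3.3],[2.7,-14.7,-3.3]],"hand":[1,1,1,1,1]}' ; python3 goal.py .1
```

```text
clock: 3.0
tool_pos: [0.3942, -0.0374, 0.3107]
tool_rot: [0.94, 0.037, 0.339, -0.014]
contact_force: [0.2, -1.3, -0.3]
finger_gap: 0.0852
finger_force: 0.0
grasp TCP [0.5284 0.2023 0.1704]
t 3.0 q [-0.762  -0.3696  2.2642  0.676   0.8672  0.381 ] pos [ 0.3942 -0.0374  0.3107] F [ 0.1632 -1.2717 -0.2703] gap 0.085230992677566
shift [ 0.0701  0.2344 -0.0637] turn [-0.062  -0.3368  0.1555] x [0.7673 0.0607 0.6384] z [ 0.6362  0.0523 -0.7697]
```

```bash
python3 -m creep '{"xyz":[[0.07,0.22,-0.03],[0.07,0.22,-0.03],[0.07,0.22,-0.05],[0.07,0.22,-0.05],[0.07,0.22,-0.05]],"turn":[[0,0,0],[0,0,0],[0,0,0],[0,0,0],[0,0,0]],"hand":[1,1,1,1,1]}' ;python3 -m creep '{"xyz":[[0,0,0],[0,0,0]],"turn":[[0,0,0],[0,0,0]],"hand":[1,1]}'; python3 goal.py .1
```

```text
clock: 3.5
tool_pos: [0.4486, 0.1285, 0.2727]
tool_rot: [0.941, 0.038, 0.335, -0.013]
contact_force: [0.4, -2.3, 0.4]
finger_gap: 0.0855
finger_force: 0.0
clock: 3.7
tool_pos: [0.4482, 0.1271, 0.2723]
tool_rot: [0.942, 0.039, 0.334, -0.013]
contact_force: [0.7, -0.4, 0.3]
finger_gap: 0.0853
finger_force: 0.0
grasp TCP [0.5284 0.2023 0.1704]
t 3.7 q [ 0.0076 -0.1317  2.2127  0.1228  0.3824  1.3988] pos [0.4482 0.1271 0.2723] F [ 0.6689 -0.3781  0.2812] gap 0.08531857216075149
shift [ 0.0162  0.0699 -0.0254] turn [ 0.1337 -0.9143  0.086 ] x [0.7737 0.0638 0.6304] z [ 0.6284  0.0505 -0.7763]
```

```bash
python3 -m creep '{"xyz":[[0.016,0.07,-0.025],[0.016,0.07,-0.025],[0.016,0.07,-0.025],[0.016,0.07,-0.025],[0.016,0.07,-0.025]],"turn":[[0.1,-0.9,0],[0.1,-0.9,0],[0.1,-0.9,0],[0.1,-0.9,0],[0.1,-0.9,0]],"hand":[1,1,1,1,1]}'; python3 goal.py .0
```

```text
clock: 4.2
tool_pos: [0.4646, 0.1948, 0.2477]
tool_rot: [0.939, 0.036, 0.342, -0.013]
contact_force: [-0.4, -0.3, 0.2]
finger_gap: 0.0856
finger_force: 0.0
grasp TCP [0.5284 0.2023 0.1704]
t 4.2 q [ 0.2325  0.0056  2.1731 -0.361   0.2884  2.0372] pos [0.4646 0.1948 0.2477] F [-0.3824 -0.342   0.2195] gap 0.08557717155773993
shift [ 0.0638  0.0075 -0.0774] turn [0.0532 0.0104 0.3542] x [0.7637 0.0593 0.6429] z [ 0.641   0.0486 -0.766 ]
```

```bash
python3 -m creep '{"xyz":[[0.02,0.002,-0.024],[0.04,0.0045,-0.048],[0.055,0.0065,-0.067],[0.0637,0.0075,-0.0774],[0.0637,0.0075,-0.0774]],"turn":[[0,0,0.3],[0,0,0.3],[0,0,0.3],[0,0,0.3],[0,0,0.3]],"hand":[1,1,1,1,1]}'; python3 - <<'E'
from goal import *
report(G,tgt(40))
for c,b in(("side",(270,220,350,320)),("top",(215,190,295,290))):
    s=arm.snapshot(c);crop(s,"g_"+c,*b,5)
    print(proj(s,[G-.054*u]))
cv2.imwrite("pics/g.png",np.hstack([cv2.imread("pics/g_side.png"),cv2.imread("pics/g_top.png")]))
E
```

```text
clock: 4.7
tool_pos: [0.532, 0.2149, 0.1893]
tool_rot: [0.944, 0.033, 0.329, -0.0]
contact_force: [-0.4, 0.6, -0.7]
finger_gap: 0.0855
finger_force: 0.0
t 4.7 q [ 0.2577  0.2349  2.0753 -0.6769  0.2206  2.3758] pos [0.532  0.2149 0.1893] F [-0.3871  0.5707 -0.733 ] gap 0.08552259053881815
shift [-0.0036 -0.0126 -0.019 ] turn [ 1.3677 -1.5061  1.162 ] x [0.7813 0.0629 0.621 ] z [ 0.621   0.0219 -0.7835]
[[314.6434 275.8891]]
[[251.3659 242.9379]]
```

View pics/g.png

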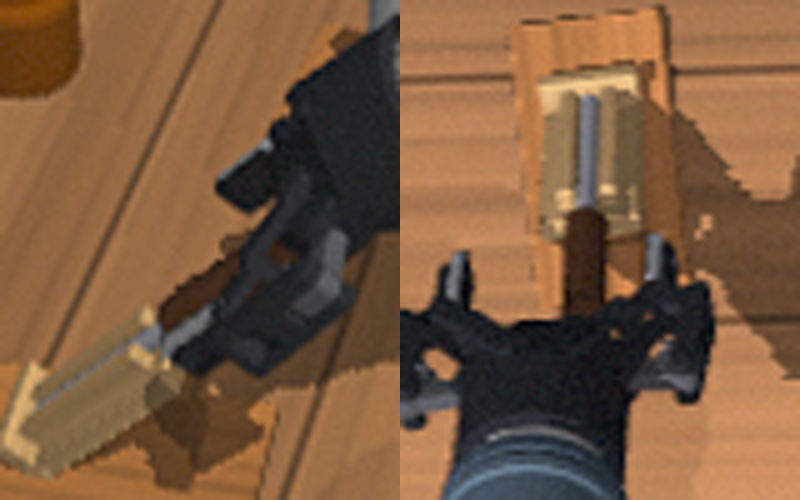

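The picture shows the fingers straddling the handle (side crop ~(210,290), top crop ~(585,270)), but joint 5 is at its limit (0.22), so I'll use a less tilted tool (25°). The closing line is horizontal, so the tool's pitch relative to the handle is free.

```bash
cat >> goal.py <<'E'
def at(P,tilt,yaw=w):
    Rt=tgt(tilt,yaw); report(np.array(P)-.054*Rt[:,2],Rt)
E
python3 -c "
from goal import *
at([.563,.2052,.129],25)"
```

```text
t 4.8 q [ 0.2586  0.2322  2.0771 -0.6755  0.2207  2.375 ] pos [0.5308 0.2151 0.19  ] F [-0.1051  0.4213  0.2705] gap 0.08558137833670156
shift [ 0.0094 -0.0118 -0.012 ] turn [ 0.232  13.4813  0.9625] x [0.781  0.063  0.6214] z [ 0.6213  0.0228 -0.7832]
```

```bash
python3 -m creep '{"xyz":[[0.005,-0.004,0],[0.0094,-0.0118,0],[0.0094,-0.0118,-0.006],[0.0094,-0.0118,-0.012],[0.0094,-0.0118,-0.012]],"turn":[[0,6,0.5],[0.2,13.5,1],[0.2,13.5,1],[0.2,13.5,1],[0.2,13.5,1]],"hand":[1,1,1,1,1]}';python3 -m creep '{"xyz":[[0,0,0]],"turn":[[0,0,0]],"hand":[1]}' ; python3 -c "
from goal import *
at([.563,.2052,.129],25)"
```

```text
clock: 5.3
tool_pos: [0.5396, 0.2038, 0.1773]
tool_rot: [0.975, 0.041, 0.217, -0.009]
contact_force: [0.4, -0.9, 0.3]
finger_gap: 0.0856
finger_force: 0.0
clock: 5.4
tool_pos: [0.539, 0.2044, 0.1771]
tool_rot: [0.975, 0.042, 0.216, -0.009]
contact_force: [-0.7, 0.8, -0.3]
finger_gap: 0.0858
finger_force: 0.0
t 5.4 q [ 0.1918  0.275   1.9393 -0.0965  0.4952  1.7523] pos [0.539  0.2044 0.1771] F [-0.7167  0.8024 -0.3354] gap 0.08580907727041007
shift [ 0.0013 -0.0011  0.0008] turn [ 0.0474  0.0044 -0.1176] x [0.903  0.0773 0.4226] z [ 0.4212  0.0351 -0.9063]
```

```bash
python3 -m creep '{"xyz":[[0,0,0],[0,0,0],[0,0,0],[0,0,0],[0,0,0]],"turn":[[0,0,0],[0,0,0],[0,0,0],[0,0,0],[0,0,0]],"hand":[0.5,0.3,0.15,0.15,0.15]}' 60; python3 -m creep '{"xyz":[[0,0,0],[0,0,0],[0,0,0]],"turn":[[0,0,0],[0,0,0],[0,0,0]],"hand":[0,0,0]}' 60
```

```text
clock: 5.9
tool_pos: [0.5401, 0.205, 0.1778]
tool_rot: [0.975, 0.042, 0.216, -0.009]
contact_force: [-2.0, -0.4, 2.8]
finger_gap: 0.0208
finger_force: 58.4
clock: 6.2
tool_pos: [0.5401, 0.205, 0.1778]
tool_rot: [0.975, 0.042, 0.216, -0.009]
contact_force: [-3.9, 0.0, 4.7]
finger_gap: 0.0206
finger_force: 58.6
```

```bash
python3 -m creep '{"xyz":[[-0.006,-0.0005,0.008],[-0.016,-0.0013,0.019],[-0.032,-0.0027,0.038],[-0.051,-0.0043,0.061],[-0.071,-0.006,0.085]],"turn":[[0,0,0],[0,0,0],[0,0,0],[0,0,0],[0,0,0]],"hand":[0,0,0,0,0]}';python3 -m creep '{"xyz":[[-0.01,-0.001,0.02],[-0.01,-0.001,0.05],[-0.01,-0.001,0.05]],"turn":[[0,0,0],[0,0,0],[0,0,0]],"hand":[0,0,0]}'; python3 look2.py 2>/dev/null; python3 - <<'E'
from goal import *
s=arm.snapshot("side");t=arm.snapshot("top")
crop(s,"h_s",240,180,400,330,3);crop(t,"h_t",200,180,300,330,3)
cv2.imwrite("pics/h.png",np.hstack([cv2.imread("pics/h_s.png"),cv2.imread("pics/h_t.png")]))
at([.563,.2052,.129],25)
E
```

```text
clock: 6.7
tool_pos: [0.4682, 0.1987, 0.2632]
tool_rot: [0.976, 0.042, 0.216, -0.009]
contact_force: [0.1, -0.2, -1.1]
finger_gap: 0.0204
finger_force: 58.9
clock: 7.0
tool_pos: [0.4605, 0.1984, 0.3176]
tool_rot: [0.974, 0.042, 0.22, -0.01]
contact_force: [1.1, 0.7, 0.0]
finger_gap: 0.0205
finger_force: 58.9
t 7.1 q [ 0.2147 -0.0277  1.9095 -0.0734  0.8268  1.738 ] pos [0.459  0.1979 0.3132] F [-0.6538 -0.4407 -2.1524] gap 0.02058048502608043
shift [ 0.0813  0.0054 -0.1352] turn [-0.046   0.0625 -0.1495] x [0.9025 0.0771 0.4237] z [ 0.4221  0.0368 -0.9058]
```

View pics/h.png

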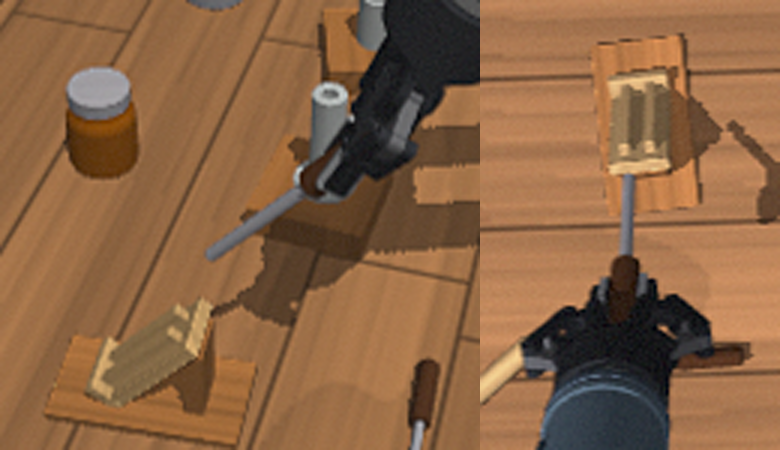

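```bash
python3 -m creep '{"xyz":[[0,0,0.04],[0.03,-0.03,0.05],[0.05,-0.07,0.055],[0.07,-0.11,0.055],[0.09,-0.15,0.055]],"turn":[[-0.7,8,0],[-1.3,16,0],[-2,24,0],[-2.7,32,0],[-3.3,39.9,0]],"hand":[0,0,0,0,0]}'; python3 -c "
from goal import *
at([.543,-.031,.305],-15)"
```

```text
clock: 7.6
tool_pos: [0.5499, 0.0463, 0.3668]
tool_rot: [0.99, 0.042, -0.134, 0.004]
contact_force: [1.9, 0.6, -1.4]
finger_gap: 0.0206
finger_force: 58.9
t 7.6 q [-0.0952  0.3723  1.248  -0.0452  1.7864  1.3871] pos [0.5499 0.0463 0.3668] F [ 1.9135  0.5871 -1.3891] gap 0.02056191031950818
shift [ 0.007  -0.0761 -0.0097] turn [-0.1636 -0.4205 -0.0727] x [ 0.9606  0.082  -0.2656] z [-0.265  -0.019  -0.9641]
```

Now hover over the mouth and measure the shaft's tilt and tip against the hole.

```bash
python3 -m creep '{"xyz":[[0.003,-0.04,-0.005],[0.007,-0.076,-0.01],[0.007,-0.076,-0.01],[0.007,-0.076,-0.01]],"turn":[[0,0,0],[-0.2,-0.4,0],[-0.2,-0.4,0],[-0.2,-0.4,0]],"hand":[0,0,0,0]}'; python3 - <<'E'
from goal import *
at([.543,-.031,.305],-15)
s=arm.snapshot("side");t=arm.snapshot("top");np.savez("hov.npz",s=s["image"],t=t["image"])
crop(s,"k_s",320,150,380,250,6);crop(t,"k_t",310,200,390,300,5)
a=cv2.imread("pics/k_s.png");b=cv2.imread("pics/k_t.png");b=cv2.copyMakeBorder(b,0,100,0,0,0)
cv2.imwrite("pics/k.png",np.hstack([a,b]))
for P in([.543,-.031,.13],[.543,-.031,.1625],[.543,-.031,.305]):print(proj(s,P),proj(t,P))
E
```

```text
clock: 8.0
tool_pos: [0.556, -0.0288, 0.3555]
tool_rot: [0.991, 0.041, -0.129, 0.005]
contact_force: [0.6, 1.1, -1.2]
finger_gap: 0.0204
finger_force: 59.1
t 8.0 q [-0.2136  0.3796  1.2625 -0.0762  1.7476  1.2709] pos [ 0.556  -0.0288  0.3555] F [ 0.5848  1.1254 -1.2453] gap 0.020443416187501298
shift [ 0.001  -0.0011  0.0017] turn [-0.002   0.1343  0.0343] x [ 0.9633  0.0794 -0.2566] z [-0.2557 -0.0212 -0.9665]
[[350.0489 210.1332]] [[350.2073 248.311 ]]
[[350.6037 199.6982]] [[350.9607 248.1465]]
[[353.3143 148.7142]] [[354.7461 247.3197]]
```

View pics/k.png

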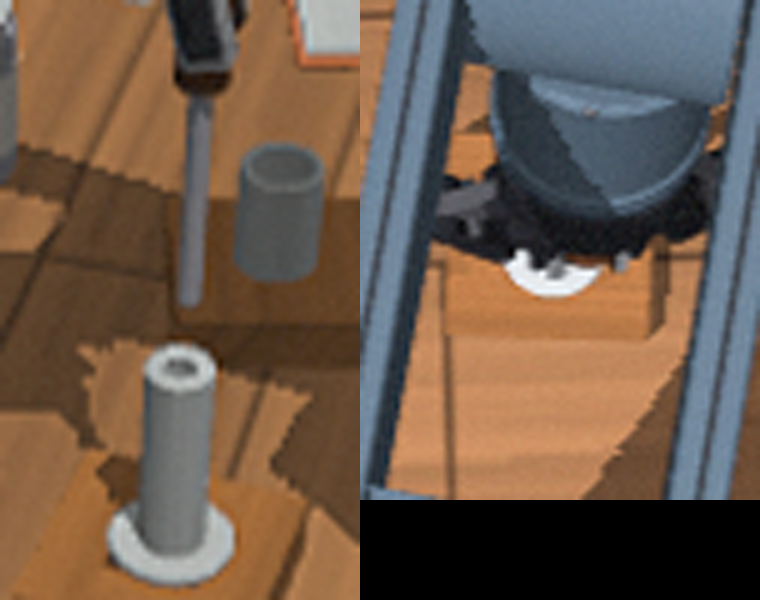

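```bash
cat > p.py <<'E'
from goal import *
s=arm.snapshot("side");t=arm.snapshot("top")
P=np.array([.459,.1979,.3132])+.054*np.array([.4221,.0368,-.9058])
for l in (.0,.0375,.105,.1425): # from tip
    Q=P-(.1425-l)*u; print("h",l,Q,"side",proj(s,Q),"crop",(proj(s,Q)-[240,180]+.5)*3,"top",proj(t,Q),"crop",(proj(t,Q)-[200,180]+.5)*3+[480,0])
# side edges now: row profiles of shaft and tube
g=cv2.cvtColor(s["image"],cv2.COLOR_RGB2GRAY).astype(float);im=s["image"].astype(int)
grey=(np.abs(im[...,0]-im[...,2])<28)
for r in list(range(168,203,2))+list(range(206,238,2)):
    m=np.where(grey[r,335:372])[0]
    # contiguous run containing nearest 350
    if len(m):
        runs=np.split(m,np.where(np.diff(m)>1)[0]+1);rr=min(runs,key=lambda k:abs(k.mean()+335-350.5)); v=proj(s,[.543,-.031,np.interp(r,[148.7,199.7,210.1],[.305,.1625,.13])])[0]
        print(r,rr[0]+335,rr[-1]+335,(rr[0]+rr[-1])/2+335,"line",np.round(v[0],2))
E
python3 p.py
```

```text
h 0.0 [0.5731 0.2075 0.1551] side [[309.5682 267.0616]] crop [[210.2045 262.6849]] top [[248.9872 238.4501]] crop [[628.4616 176.8504]]
h 0.0375 [0.5491 0.2055 0.1839] side [[320.9032 258.887 ]] crop [[244.2097 238.1609]] top [[248.5902 248.4971]] crop [[627.2707 206.9912]]
h 0.105 [0.5058 0.2019 0.2356] side [[342.7562 243.127 ]] crop [[309.7686 190.8809]] top [[247.8287 267.7726]] crop [[624.986  264.8179]]
h 0.1425 [0.4818 0.1999 0.2643] side [[355.7819 233.733 ]] crop [[348.8458 162.699 ]] top [[247.377  279.2036]] crop [[623.631  299.1107]]
168 351 354 352.5 line 352.23
170 351 354 352.5 line 352.12
172 351 354 352.5 line 352.02
174 351 354 352.5 line 351.91
176 351 354 352.5 line 351.8
178 350 353 351.5 line 351.7
180 350 353 351.5 line 351.59
182 350 353 351.5 line 351.49
184 350 353 351.5 line 351.39
186 350 353 351.5 line 351.29
188 350 353 351.5 line 351.18
190 350 353 351.5 line 351.08
192 350 353 351.5 line 350.98
194 350 353 351.5 line 350.88
196 349 353 351.0 line 350.78
198 349 352 350.5 line 350.69
200 349 352 350.5 line 350.59
208 346 354 350.0 line 350.16
210 344 355 349.5 line 350.05
212 344 355 349.5 line 350.05
214 344 355 349.5 line 350.05
216 344 355 349.5 line 350.05
218 344 355 349.5 line 350.05
220 344 354 349.0 line 350.05
222 344 354 349.0 line 350.05
224 344 354 349.0 line 350.05
226 343 354 348.5 line 350.05
228 343 354 348.5 line 350.05
230 343 354 348.5 line 350.05
232 343 353 348.0 line 350.05
234 340 354 347.0 line 350.05
236 339 357 348.0 line 350.05
```

```bash
python3 -m creep '{"xyz":[[0.0015,-0.0015,0],[0.0015,-0.0015,-0.008],[0.0015,-0.0015,-0.016],[0.0015,-0.0015,-0.022],[0.0015,-0.0015,-0.022]],"turn":[[0,0,0],[0,0,0],[0,0,0],[0,0,0],[0,0,0]],"hand":[0,0,0,0,0]}'; python3 - <<'E'
from goal import *
o=arm.observe();print(o["tool_pos"],o["contact_force"])
s=arm.snapshot("side");crop(s,"n",325,180,375,240,10)
E
```

```text
clock: 8.7
tool_pos: [0.5572, -0.0293, 0.3341]
tool_rot: [0.991, 0.042, -0.129, 0.006]
contact_force: [0.4, -1.1, -0.7]
finger_gap: 0.0204
finger_force: 59.0
[ 0.5572 -0.0293  0.3341] [ 0.3931 -1.1007 -0.7163]
```

View pics/n.png

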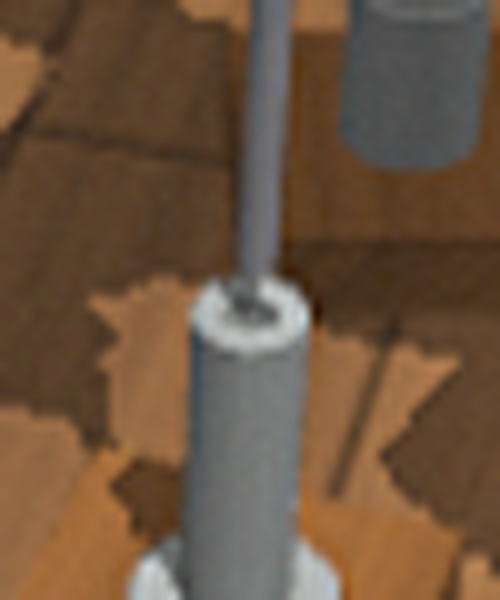

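The tip (crop ~(256,295)) is just above the bore (~(250,310)). I'll nudge +x 1 mm and lower in small steps.

```bash
python3 -m creep '{"xyz":[[0.001,0,-0.002],[0.001,0,-0.004],[0.001,0,-0.006]],"turn":[[0,0,0],[0,0,0],[0,0,0]],"hand":[0,0,0]}'; for i in 1 2 3; do python3 -m creep '{"xyz":[[0,0,-0.001],[0,0,-0.002]],"turn":[[0,0,0],[0,0,0]],"hand":[0,0]}' | sed -n '1,4p'; done
```

```text
clock: 9.05
tool_pos: [0.5588, -0.0296, 0.3296]
tool_rot: [0.991, 0.042, -0.127, 0.006]
contact_force: [-0.3, 0.7, -1.0]
finger_gap: 0.0206
finger_force: 59.0
clock: 9.25
tool_pos: [0.5587, -0.0296, 0.3276]
tool_rot: [0.991, 0.042, -0.127, 0.006]
contact_force: [-0.4, 0.0, 0.0]
clock: 9.45
tool_pos: [0.5587, -0.0296, 0.3256]
tool_rot: [0.991, 0.042, -0.127, 0.006]
contact_force: [-0.2, -0.1, -1.3]
clock: 9.65
tool_pos: [0.5587, -0.0296, 0.3236]
tool_rot: [0.991, 0.042, -0.127, 0.006]
contact_force: [-0.4, -0.3, -0.7]
```

```bash
for i in 1 2 3 4; do python3 -m creep '{"xyz":[[0,0,-0.001],[0,0,-0.002]],"turn":[[0,0,0],[0,0,0]],"hand":[0,0]}' | sed -n '1,4p'; done
```

```text
clock: 9.85
tool_pos: [0.5587, -0.0296, 0.3216]
tool_rot: [0.991, 0.042, -0.127, 0.006]
contact_force: [0.2, -0.3, 1.7]
clock: 10.05
tool_pos: [0.5587, -0.0294, 0.3197]
tool_rot: [0.991, 0.042, -0.127, 0.006]
contact_force: [-0.5, 0.6, -1.1]
clock: 10.25
tool_pos: [0.5586, -0.0294, 0.3174]
tool_rot: [0.991, 0.042, -0.128, 0.006]
contact_force: [-0.3, 0.9, -1.2]
clock: 10.45
tool_pos: [0.5586, -0.0295, 0.3154]
tool_rot: [0.991, 0.042, -0.128, 0.006]
contact_force: [-0.6, 0.7, -0.4]
```

```bash
for i in 1 2 3 4; do python3 -m creep '{"xyz":[[0,0,-0.002],[0,0,-0.004],[0,0,-0.006]],"turn":[[0,0,0],[0,0,0],[0,0,0]],"hand":[0,0,0]}' | sed -n '1,5p'; done
```

```text
clock: 10.75
tool_pos: [0.5587, -0.0295, 0.3094]
tool_rot: [0.991, 0.042, -0.127, 0.006]
contact_force: [-0.8, 0.8, -1.2]
finger_gap: 0.0207
clock: 11.05
tool_pos: [0.5587, -0.0295, 0.3034]
tool_rot: [0.991, 0.042, -0.127, 0.006]
contact_force: [-0.0, 0.9, -1.1]
finger_gap: 0.0206
clock: 11.35
tool_pos: [0.5587, -0.0295, 0.2974]
tool_rot: [0.991, 0.042, -0.127, 0.006]
contact_force: [-0.7, 0.5, -0.5]
finger_gap: 0.0205
clock: 11.65
tool_pos: [0.5587, -0.0295, 0.2915]
tool_rot: [0.991, 0.042, -0.127, 0.006]
contact_force: [-1.0, 0.6, 0.7]
finger_gap: 0.0206
```

```bash
for i in 1 2 3 4 5; do python3 -m creep '{"xyz":[[0,0,-0.002],[0,0,-0.004],[0,0,-0.006]],"turn":[[0,0,0],[0,0,0],[0,0,0]],"hand":[0,0,0]}' | sed -n '2,4p'; done
```

```text
tool_pos: [0.5587, -0.0295, 0.2855]
tool_rot: [0.991, 0.042, -0.127, 0.006]
contact_force: [0.1, 0.2, -1.1]
tool_pos: [0.5587, -0.0295, 0.2795]
tool_rot: [0.991, 0.042, -0.127, 0.006]
contact_force: [-0.4, 1.5, -1.1]
tool_pos: [0.5587, -0.0295, 0.2734]
tool_rot: [0.991, 0.042, -0.127, 0.006]
contact_force: [-0.4, 0.9, -0.9]
tool_pos: [0.5587, -0.0295, 0.2675]
tool_rot: [0.991, 0.042, -0.127, 0.006]
contact_force: [-1.4, 0.7, 0.1]
tool_pos: [0.5587, -0.0295, 0.2614]
tool_rot: [0.991, 0.042, -0.127, 0.006]
contact_force: [-0.8, 0.5, 0.1]
```

```bash
for i in 1 2 3 4 5 6; do python3 -m creep '{"xyz":[[0,0,-0.0015],[0,0,-0.003]],"turn":[[0,0,0],[0,0,0]],"hand":[0,0]}' | sed -n '2,6p'|grep -v rot; done
```

```text
tool_pos: [0.5589, -0.0296, 0.2597]
contact_force: [-1.3, 2.2, 8.7]
finger_gap: 0.0206
finger_force: 59.9
tool_pos: [0.5589, -0.0296, 0.2571]
contact_force: [-1.9, 1.3, 7.6]
finger_gap: 0.0205
finger_force: 59.8
tool_pos: [0.5589, -0.0296, 0.2541]
contact_force: [-1.8, 1.7, 8.1]
finger_gap: 0.0206
finger_force: 59.9
tool_pos: [0.5589, -0.0295, 0.2511]
contact_force: [-1.0, 1.1, 9.1]
finger_gap: 0.0204
finger_force: 59.8
tool_pos: [0.5589, -0.0296, 0.2481]
contact_force: [-1.8, 1.5, 9.3]
finger_gap: 0.0204
finger_force: 59.9
tool_pos: [0.5589, -0.0296, 0.2451]
contact_force: [-1.7, 1.8, 8.9]
finger_gap: 0.0204
finger_force: 59.8
```

```bash
for i in 1 2 3 4 5 6; do python3 -m creep '{"xyz":[[0,0,-0.0015],[0,0,-0.003]],"turn":[[0,0,0],[0,0,0]],"hand":[0,0]}' | sed -n '2,6p'|egrep 'pos|cont'; done
```

```text
tool_pos: [0.5589, -0.0295, 0.2421]
contact_force: [-2.6, 1.5, 7.4]
tool_pos: [0.5588, -0.0295, 0.2391]
contact_force: [-2.3, 1.2, 8.1]
tool_pos: [0.5588, -0.0295, 0.2361]
contact_force: [-2.3, 1.9, 8.0]
tool_pos: [0.5589, -0.0295, 0.2331]
contact_force: [-2.0, 2.0, 7.8]
tool_pos: [0.5589, -0.0295, 0.2301]
contact_force: [-1.8, 1.8, 8.5]
tool_pos: [0.5588, -0.0295, 0.2271]
contact_force: [-1.8, 1.8, 7.7]
```

```bash
for i in 1 2 3 4; do python3 -m creep '{"xyz":[[0,0,-0.0005],[0,0,-0.001]],"turn":[[0,0,0],[0,0,0]],"hand":[0,0]}' | sed -n '2,6p'|egrep 'pos|cont'; done
```

```text
tool_pos: [0.5588, -0.0295, 0.2261]
contact_force: [-2.4, 1.5, 9.2]
tool_pos: [0.5588, -0.0295, 0.2251]
contact_force: [-1.4, 1.5, 8.5]
tool_pos: [0.5588, -0.0295, 0.2241]
contact_force: [-1.6, 1.6, 8.9]
tool_pos: [0.5588, -0.0295, 0.2231]
contact_force: [-2.0, 0.7, 8.1]
```

```bash
for i in 1 2 3 ; do python3 -m creep '{"xyz":[[0,0,-0.0005],[0,0,-0.001]],"turn":[[0,0,0],[0,0,0]],"hand":[0,0]}' | sed -n '2,6p'|egrep 'pos|cont'; done
```

```text
tool_pos: [0.5588, -0.0295, 0.2221]
contact_force: [-1.8, 2.5, 8.0]
tool_pos: [0.5588, -0.0295, 0.2211]
contact_force: [-1.2, 1.7, 7.9]
tool_pos: [0.5588, -0.0295, 0.2201]
contact_force: [-2.2, 1.8, 9.3]
```

```bash
for i in 1 2 3 ; do python3 -m creep '{"xyz":[[0,0,-0.0005],[0,0,-0.001]],"turn":[[0,0,0],[0,0,0]],"hand":[0,0]}' | sed -n '2,6p'|egrep 'pos|cont'; done
```

```text
tool_pos: [0.5588, -0.0295, 0.2191]
contact_force: [-2.2, 1.8, 8.2]
tool_pos: [0.5588, -0.0295, 0.2181]
contact_force: [-2.6, 2.5, 9.1]
tool_pos: [0.5588, -0.0295, 0.2171]
contact_force: [-2.2, 2.3, 8.2]
```

```bash
for i in 1 2 3 ; do python3 -m creep '{"xyz":[[0,0,-0.0005],[0,0,-0.001]],"turn":[[0,0,0],[0,0,0]],"hand":[0,0]}' | sed -n '2,6p'|egrep 'pos|cont'; done
```

```text
tool_pos: [0.559, -0.0295, 0.2168]
contact_force: [-1.9, 2.2, 14.9]
tool_pos: [0.5591, -0.0295, 0.2167]
contact_force: [-3.9, 2.6, 19.4]
tool_pos: [0.5592, -0.0296, 0.2166]
contact_force: [-3.8, 2.1, 25.0]
```

```bash
python3 -m creep '{"xyz":[[0,0,0.001],[0,0,0.002],[0,0,0.0025]],"turn":[[0,0,0],[0,0,0],[0,0,0]],"hand":[0,0,0]}'; python3 - <<'E'
from h import *
s=arm.snapshot("side");crop(s,"r",315,160,385,250,6)
E
```

```text
clock: 18.45
tool_pos: [0.5588, -0.0295, 0.2169]
tool_rot: [0.991, 0.042, -0.127, 0.006]
contact_force: [-1.5, 2.4, 7.4]
finger_gap: 0.0204
finger_force: 59.7
```

View pics/r.png

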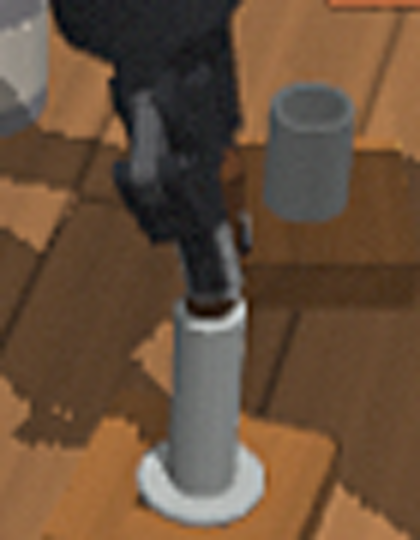

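The handle's shoulder meets the tube mouth (crop ~(212,308)). Time to release and retreat along the tool axis.

```bash
python3 -m creep '{"xyz":[[0,0,0],[0,0,0],[0,0,0],[0,0,0],[0,0,0]],"turn":[[0,0,0],[0,0,0],[0,0,0],[0,0,0],[0,0,0]],"hand":[0.3,0.5,0.8,1,1]}'; python3 -m creep '{"xyz":[[0.005,0.0004,0.019],[0.015,0.001,0.058],[0.026,0.002,0.1],[0.036,0.003,0.14],[0.036,0.003,0.17]],"turn":[[0,0,0],[0,0,0],[0,0,0],[0,0,0],[0,0,0]],"hand":[1,1,1,1,1]}';python3 -m creep '{"xyz":[[-0.03,0,0.04],[-0.08,0,0.04],[-0.11,0,0.04],[-0.11,0,0.04]],"turn":[[0,0,0],[0,0,0],[0,0,0],[0,0,0]],"hand":[1,1,1,1]}'; python3 - <<'E'
from h import *
s=arm.snapshot("side");crop(s,"f",220,120,400,270,4)
E
```

```text
clock: 19.0
tool_pos: [0.5587, -0.0296, 0.2149]
tool_rot: [0.991, 0.042, -0.128, 0.006]
contact_force: [0.8, 0.1, 0.2]
finger_gap: 0.0817
finger_force: 0.0
clock: 19.5
tool_pos: [0.5957, -0.0265, 0.3876]
tool_rot: [0.991, 0.042, -0.126, 0.007]
contact_force: [-0.0, -0.3, 0.1]
finger_gap: 0.0855
finger_force: 0.0
clock: 19.9
tool_pos: [0.4816, -0.0261, 0.4265]
tool_rot: [0.991, 0.042, -0.127, 0.007]
contact_force: [-0.7, -0.8, 0.3]
finger_gap: 0.0856
finger_force: 0.0
```

View pics/f.png

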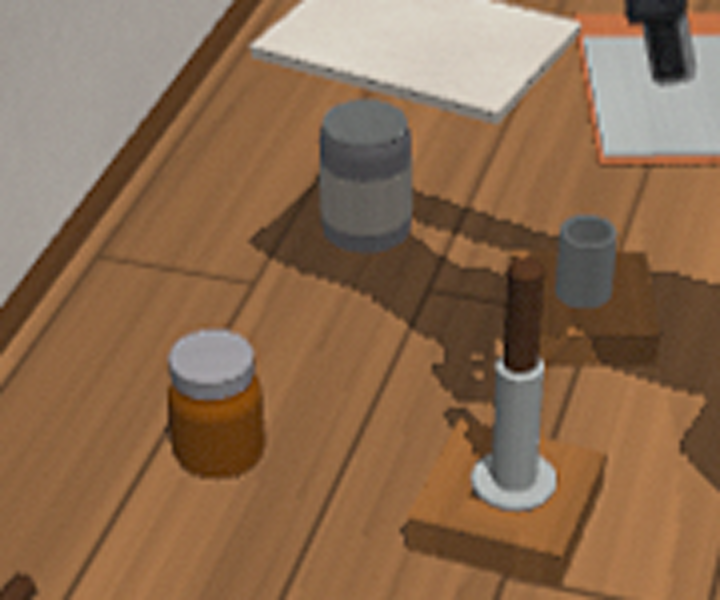

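The burnisher stands upright in the tall tube with its handle on the mouth (crop ~(520,365)). The jar and tin haven't moved, and the gripper is clear.

```bash
python3 -c "
from bench import arm
print(arm.finish_job())"
```

```text
the job is handed in; nothing more can be done
None
```

The burnisher is fully home, steel end down in the tall narrow-bored tube, with its handle resting on the mouth; I let go and handed the job in at about 20 s, after a peak push of about 25 N against the final stop.

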